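# Shut off the purge gas

### The arm

A 6-joint arm with a two-finger parallel gripper is mounted at the origin on a cart in front of the work surface, level with it; the furniture and walls round the work are solid. World frame = base frame: x ahead of the robot, y to its left, z up, the work surface at z = 0. Lengths are in m, angles in rad, forces in N, time in s.
With the tool pointing down it reaches from about 0.35 to 0.85 m from the base axis. Payload 8.1 kg.
Tool frame: the origin (TCP) lies midway between the tips of the shut fingers; the grasp point (between the pads) lies 19 mm behind it; z points along the fingers, y is the line along which they close (so a half turn about z gives the same grasp; the last joint's range is limited). The gripper opens to 93 mm and grips with 3 to 60 N. Pads are 15 mm wide; open, the fingers measure 128 mm over their backs; the gripper's body (75 mm by 188 mm) begins 65 mm behind the grasp point.
Start: joints at [1.097, 0.13, 1.488, -0, 1.523, -0.085], TCP at [0.227, 0.555, 0.191] pointing down, gripper open.
Joint ranges: [-2.96, 2.96], [-0.89, 2.26], [0.02, 2.5], [-1.34, 4.48], [0, 2.73], [-2.66, 2.66]. Speed limits (rad/s): [2.39, 2.39, 2.79, 3.14, 3.14, 3.14].

### API

Orientations are given as a rotation vector (axis times angle).
In Python, from plant import robot, cams gives the robot as it stands. The module is installed in compiled form; this text tells all that it offers.
- The arm moves only by the tool play_rows, never from a script. Its arguments are lists of equal length, an entry for each row: "slide": the shift along the tool's x, y, z scaled (see below), a list of three; "twist": the turn, a rotation vector about the tool's x, y, z scaled (see below), a list of three. A call has exactly 8 rows; each row shifts and turns the commanded pose from where the row before left it, along the tool's axes as they then stand; what a row does not reach is not made up. The controller multiplies each number of a shift by 25 cm and each number of a turn by 60 degrees. A row lasts 1/10 s, in which the tool goes at most 50 mm and 8.59 degrees, less where a joint would pass 70% of its speed; a pose out of reach is approached as far as the arm can. A call with a number of a shift or a turn outside -1 to 1 is refused whole. A call with a gripper value outside its range is refused whole. "fingers" is the closure, from -1 (fully open) to 1 (shut), set as the call begins (left out, the last holds). The fingers move at their own pace and stop on an object; "force" is the grip in N (left out, the last holds). Time passes only in rows, so rows that do not move let the fingers close, or fill a call up. It gives the time, the measured TCP pose, the force, the opening and the grip force at its end, in the units of the state.
- robot.read_state(): the state, without advancing time (a new reading comes with each control period).
- cams.read_camera(name): name is "scene" or "top" or "wrist"; returns (picture, depth): 400x640x3 uint8, red, green, blue; 400x640 float32, m along the optical axis (not along the pixel's ray), 0 where there is no reading.
- cams.get_calibration(name): a dict with "fx", "fy", "cx", "cy" (pixels), "k1" (the pictures are not rectified: a ray, as slopes to the right and down, at radius r is drawn at 1 + k1 r^2 times it, then the intrinsics apply), "world_from_camera" (4x4, takes a point from camera to world coordinates). Camera axes: x right, y down, z forward; pixel columns grow to the right and rows downward; lengths in m; the calibration is good to about 2 mm. A picture is of the moment at which its call begins: read the wrist's pose just before it. get_calibration takes no time and is no camera call; for the wrist camera it gives the pose at the moment of the call.
- robot.close_job(): hands the job in; it is judged then, once.
The state is a dict: "t": time; "q": joint angles; "dq": joint speeds; "joint_torque": joint torques, N m; "tool_pos": TCP position; "orientation": TCP orientation; "force": force on the tool from outside, world axes, zero at the start; "wrist_torque": the same for the moment, N m; "opening": finger opening in m; "gripper_force": force on a finger pad.
Only numpy, scipy, OpenCV 4.12 (cv2) and the standard library are available. Lean on these libraries where they do the work, as an engineer would, in place of code of your own. Each camera call takes 0.05 s, during which the arm holds its last target. There are 200 camera calls.

### The job

The purge is finished: shut the gas supply valve, the one whose outlet is the slim hose nozzle with ribs, by turning its quarter-turn lever clockwise (seen from above) until it stands square across its pipe, at its stop. Leave the lever of the other valve, whose outlet is the fat round silencer, just as it is, and let go.

Things in the scene. Friction and masses are not known exactly. Their poses are not given: they have to be found in the camera images.
- supply_lever (a joint): Hinge of the supply valve's lever, rad: 0 = shut (stop; lever square across the pipe), 1.57 = fully open (stop; lever straight above the outlet nozzle). It falls as the lever turns clockwise seen from above. Starts between 1.1 and 1.57. Stiff (about 0.2 Nm, some 3 N at the grip); stays where it is left.
- supply_grip (a point): Centre of the grey grip sleeve on the supply valve's lever, 75 mm from the hinge axis, 114 mm above the bench. Sleeve 56 mm long (along the lever), 14 mm thick (level, across it), 24 mm high. All along its swing nothing on the bench beneath it rises above 90 mm. x axis along the lever away from the hinge, z up.
- supply_pivot (a point): Point on the upright hinge axis of the supply lever, 114 mm above the bench; turns with it, x axis towards the grip, z up. The hub's nut ends 119 mm up. Brass ball valve on a fixed aluminium plate 110 x 80 x 10 mm, pipe axis 65 mm up; outlet: slim hose nozzle with four ribs, 60 mm long, 12 to 18 mm thick; inlet: bent steel pipe.
- vent_grip (a point): Centre of the grey grip sleeve on the other (vent) valve's lever; same lever and height, x axis along the lever away from its hinge. That valve looks alike, but its outlet is a fat round silencer with rings, 60 mm long and 46 mm thick. This lever is to stay where it is.

How it is judged:
By the outcome, as a careful person would: the job done as asked, in the order asked, and still so for the second after the job is handed in, with the robot touching nothing.
It also fails if it takes over 32 s, if anything falls off the work surface, if the arm or the gripper's body presses on something with over 40 N, if the wrist force passes 120 N, or if a joint passes its speed limit or range.

## Working session

There is one attempt and no reset: what is moved stays moved. The work goes in short steps, Python scripts to look and compute and a tool call to move; the robot and the scene stay as the last step left them, time stands still between calls to the robot, and variables do not carry over. Pictures are saved under pics/ and viewed, at most 10 in all, crops included, and the job is handed in when it is done.

Besides the shell and the picture viewer there is one more tool, called after "Call:" as name(argument=value, ...) on one line, values as JSON. play_rows: Moves the arm, as the interface text tells. Shifts and turns lie within -1 to 1; 1 stands for 25 cm of shift or 60 degrees of turn. Its arguments: {"type":"object","properties":{"slide":{"type":"array"},"twist":{"type":"array"},"fingers":{"type":"number"},"force":{"type":"number"}},"required":["slide","twist"]}

```bash
mkdir -p pics; cat > h.py <<'E'
import numpy as np, cv2
from plant import robot, cams
from scipy.spatial.transform import Rotation as R
def snap(n,f):
    c=cams.get_calibration(n); p,d=cams.read_camera(n)
    cv2.imwrite(f'pics/{f}.png',p[:,:,::-1]); np.savez(f'pics/{f}.npz',d=d,p=p,T=c['world_from_camera'],K=[c['fx'],c['fy'],c['cx'],c['cy'],c['k1']])
def cloud(f):
    z=np.load(f'pics/{f}.npz'); fx,fy,cx,cy,k=z['K']; d=z['d']
    v,u=np.mgrid[:400,:640]
    pts=np.stack([u.ravel(),v.ravel()],1).astype(float).reshape(-1,1,2)
    s=cv2.undistortPoints(pts,np.array([[fx,0,cx],[0,fy,cy],[0,0,1]]),np.array([k,0,0,0])).reshape(400,640,2)
    P=np.dstack([s*d[...,None],d])@z['T'][:3,:3].T+z['T'][:3,3]
    P[d==0]=np.nan
    return P,z['p']
E
python3 - <<'E'
from h import *
snap('top','top0'); snap('scene','scene0')
s=robot.read_state(); print(s['t'],s['tool_pos'],s['orientation'],s['opening'])
E
```

```text
0.1 [0.22716712 0.55473528 0.19009881] [-6.06764354e-01 -3.08196404e+00  2.49713977e-03] 0.0933384351078937
```

View pics/top0.png

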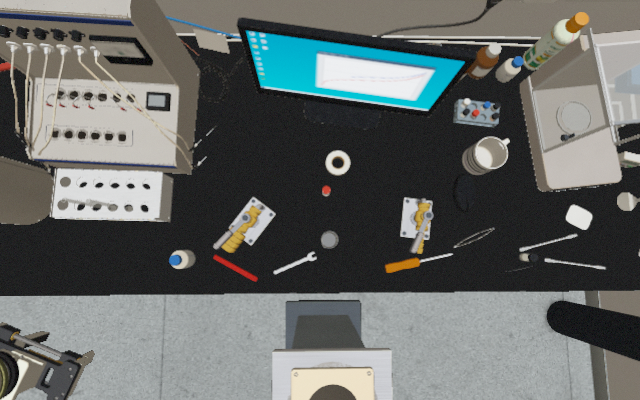

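View pics/scene0.png

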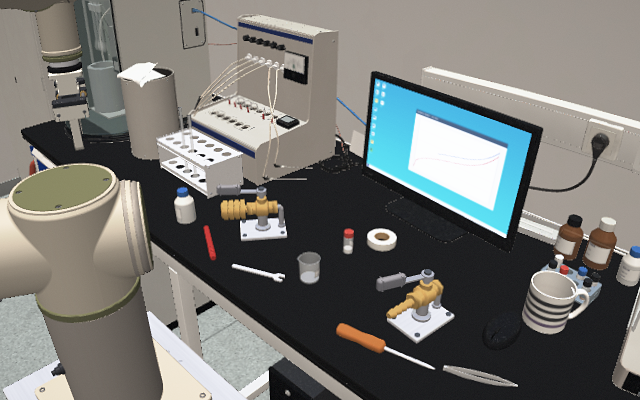

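The left valve at (245,225) in the top view has the fat silencer. The right one at (420,225) has the slim ribbed nozzle, so it is the supply. I'll measure it next.

```bash
python3 - <<'E'
from h import *
P,p=cloud('top0')
c=p[185:275,370:480]; cv2.imwrite('pics/c1.png',cv2.resize(c,None,fx=7,fy=6.5,interpolation=cv2.INTER_CUBIC)[:,:,::-1])
m=np.zeros((400,640),bool); m[185:275,380:460]=1
z=P[...,2]; hi=m&(z>.105)&(z<.14); print(hi.sum())
v,u=np.where(hi)
for a,b in zip(u,v): print(a,b,P[b,a].round(3),p[b,a])
pl=m&(z>.005)&(z<.02); print('plate',np.nanmean(P[pl],0))
for f in ['scene0']:
    P,p=cloud(f); Q=P.reshape(-1,3); C=p.reshape(-1,3).astype(int)
    w=(Q[:,2]>.095)&(Q[:,2]<.14)&(np.hypot(Q[:,0]-np.median(P[270:290,390:410,0]),Q[:,1]-np.median(P[270:290,390:410,1]))<.2)
    i=np.where(w)[0]; print(len(i)); print(np.c_[i%640,i//640,Q[i].round(3)][::12])
E
```

```text
312
427 211 [ 0.514 -0.235  0.116] [174 169 165]
428 211 [ 0.514 -0.237  0.118] [171 173 179]
429 211 [ 0.514 -0.241  0.115] [176 177 184]
430 211 [ 0.514 -0.242  0.118] [185 186 192]
425 212 [ 0.512 -0.231  0.113] [152 153 158]
426 212 [ 0.512 -0.233  0.114] [164 165 171]
427 212 [ 0.511 -0.235  0.117] [155 158 165]
428 212 [ 0.511 -0.238  0.116] [143 146 151]
429 212 [ 0.512 -0.241  0.113] [142 145 150]
430 212 [ 0.512 -0.243  0.114] [157 160 168]
431 212 [ 0.511 -0.245  0.117] [151 153 159]
424 213 [ 0.509 -0.229  0.112] [135 137 140]
425 213 [ 0.509 -0.231  0.113] [164 166 172]
426 213 [ 0.509 -0.234  0.114] [138 142 148]
427 213 [ 0.509 -0.235  0.117] [ 94 100 104]
428 213 [ 0.508 -0.236  0.122] [ 97 105 110]
429 213 [ 0.508 -0.239  0.121] [ 92  98 106]
430 213 [ 0.508 -0.241  0.122] [111 117 123]
431 213 [ 0.509 -0.245  0.116] [149 151 159]
432 213 [ 0.509 -0.247  0.117] [135 138 144]
423 214 [ 0.507 -0.228  0.106] [121 114 100]
424 214 [ 0.507 -0.228  0.114] [142 144 149]
425 214 [ 0.507 -0.231  0.114] [153 156 162]
426 214 [ 0.506 -0.232  0.117] [116 121 127]
427 214 [ 0.506 
[... 12211 characters left out ...]
51 [ 0.415 -0.194  0.127] [172 168 166]
414 251 [ 0.415 -0.195  0.129] [174 170 168]
415 251 [ 0.415 -0.199  0.126] [155 151 152]
416 251 [ 0.415 -0.202  0.122] [148 135 117]
417 251 [ 0.415 -0.203  0.13 ] [180 149  88]
411 252 [ 0.413 -0.192  0.115] [80 79 79]
412 252 [ 0.413 -0.193  0.119] [119 115 116]
413 252 [ 0.413 -0.194  0.126] [142 138 137]
414 252 [ 0.413 -0.196  0.125] [144 140 141]
415 252 [ 0.413 -0.199  0.126] [131 127 127]
416 252 [ 0.413 -0.201  0.125] [95 89 82]
412 253 [ 0.41  -0.197  0.106] [47 45 46]
413 253 [ 0.41  -0.195  0.12 ] [65 62 62]
414 253 [ 0.41  -0.197  0.122] [73 73 72]
415 253 [ 0.41  -0.2    0.121] [56 56 55]
plate [ 0.48664474 -0.23925816  0.0116802 ]
0
[]
```

View pics/c1.png

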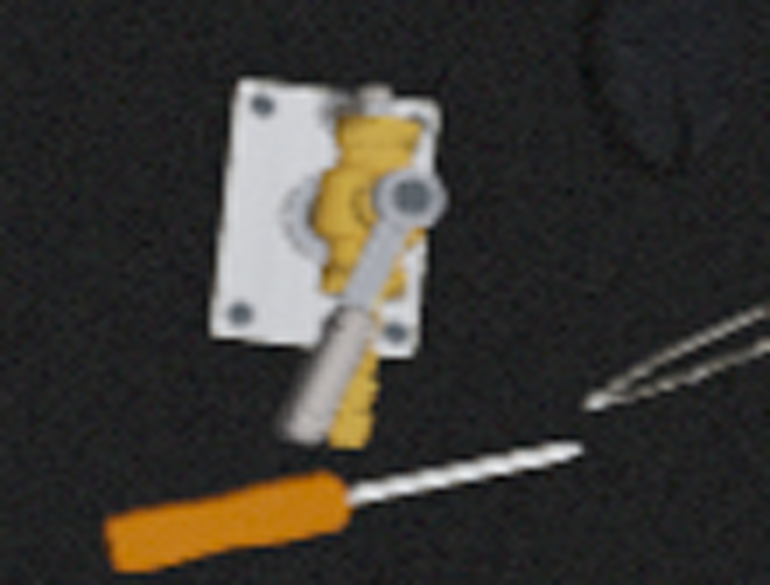

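Supply lever, from the top view and depth:
- Hinge: about (0.505, -0.2385).
- Grip: about (0.436, -0.206), heading about 155°.
- Pipe heading: about 174°, from the plate edges, so the shut heading is about 84°.

The tool's x axis already lies near 158°. I'll lift and travel now.

Call:
play_rows(slide=[[-0.12,-0.1,-0.02],[-0.12,-0.1,-0.02],[-0.12,-0.1,-0.02],[-0.12,-0.1,-0.02],[-0.12,-0.1,-0.02],[-0.12,-0.1,-0.02],[-0.12,-0.1,-0.02],[-0.12,-0.1,-0.02]], twist=[[0,0,0],[0,0,0],[0,0,0],[0,0,0],[0,0,0],[0,0,0],[0,0,0],[0,0,0]], fingers=-1)

```text
t: 0.9
tool_pos: [0.3739, 0.2776, 0.2309]
orientation: [-0.607, -3.082, 0.0]
force: [-0.1, -0.6, 0.6]
opening: 0.0931
gripper_force: 0.0
```

Call:
play_rows(slide=[[-0.06,-0.106,0],[-0.06,-0.106,0],[-0.06,-0.106,0],[-0.06,-0.106,0],[-0.06,-0.106,0],[-0.06,-0.106,0],[-0.06,-0.106,0],[-0.06,-0.106,0]], twist=[[0,0,0],[0,0,0],[0,0,0],[0,0,0],[0,0,0],[0,0,0],[0,0,0],[0,0,0]])

```text
t: 1.7
tool_pos: [0.4041, 0.0363, 0.2307]
orientation: [-0.607, -3.082, 0.0]
force: [-0.1, -0.0, -0.6]
opening: 0.0929
gripper_force: 0.0
```

Call:
play_rows(slide=[[-0.06,-0.106,0],[-0.06,-0.106,0],[-0.06,-0.106,0],[-0.06,-0.106,0],[-0.06,-0.106,0],[-0.06,-0.106,0],[-0.06,-0.106,0],[-0.06,-0.106,0]], twist=[[0,0,0],[0,0,0],[0,0,0.025],[0,0,0.025],[0,0,0],[0,0,0],[0,0,0],[0,0,0]])

```text
t: 2.5
tool_pos: [0.4276, -0.2061, 0.2306]
orientation: [-0.688, -3.065, -0.0]
force: [-0.4, 0.6, -1.1]
opening: 0.0927
gripper_force: 0.0
```

```bash
python3 - <<'E'
from h import *
snap('wrist','w1'); P,p=cloud('w1'); s=robot.read_state()
print(s['t'],s['tool_pos'],R.from_rotvec(s['orientation']).as_matrix().round(3),s['q'].round(2) if hasattr(s['q'],'round') else s['q'])
z=P[...,2]; C=p.astype(int); near=np.hypot(P[...,0]-.505,P[...,1]+.2385)<.125
g=near&(z>.122)&(z<.135); Q=P[g]; print(g.sum(),Q.mean(0),(Q.max(0)+Q.min(0))/2)
r=cv2.minAreaRect(Q[:,:2].astype(np.float32)*1000); print('sleeve',r)
pl=near&(z>.004)&(z<.016)&(C.min(2)>100); print('plate',pl.sum(),cv2.minAreaRect(P[pl][:,:2].astype(np.float32)*1000))
E
```

```text
2.55 [ 0.4274211  -0.20974337  0.2303633 ] [[-0.903  0.429 -0.001]
 [ 0.429  0.903 -0.002]
 [ 0.    -0.002 -1.   ]] [-0.56 -0.22  1.76 -0.    1.6  -1.69]
705 [ 0.43476929 -0.20618599  0.12540457] [ 0.43543812 -0.20663493  0.1250477 ]
sleeve ((435.0552062988281, -206.54893493652344), (14.230720520019531, 53.933876037597656), 63.868560791015625)
plate 2172 ((475.2016296386719, -244.38430786132812), (181.84657287597656, 106.34111785888672), 9.681550025939941)
```

View pics/w1.png

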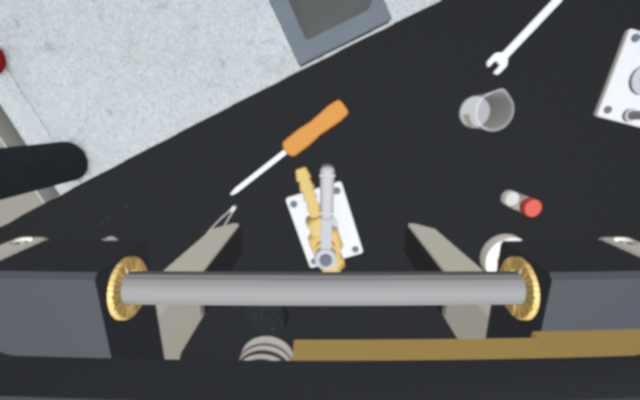

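The wrist view shows the lever at (327,170)–(327,260) pointing along the tool's x axis, with the slim ribbed nozzle beside it at (302,175). The sleeve centre is (0.435, -0.2065) and the heading 154°. I'll correct and descend.

Call:
play_rows(slide=[[-0.011,0.0125,0.03],[-0.011,0.0125,0.07],[0,0,0.09],[0,0,0.1],[0,0,0.1],[0,0,0.08],[0,0,0.045],[0,0,0.022]], twist=[[0,0,0],[0,0,0.005],[0,0,0],[0,0,0],[0,0,0],[0,0,0],[0,0,0],[0,0,0]])

```text
t: 3.35
tool_pos: [0.4349, -0.2002, 0.0953]
orientation: [-0.694, -3.062, -0.001]
force: [0.5, -0.4, 0.3]
opening: 0.0931
gripper_force: 0.0
```

Call:
play_rows(slide=[[0,0,0],[0,0,0],[0,0,0],[0,0,0],[0,0,0],[0,0,0],[0,0,0],[0,0,0]], twist=[[0,0,0],[0,0,0],[0,0,0],[0,0,0],[0,0,0],[0,0,0],[0,0,0],[0,0,0]], fingers=1, force=12)

```text
t: 4.15
tool_pos: [0.4355, -0.2016, 0.0968]
orientation: [-0.695, -3.064, -0.0]
force: [-0.4, 0.5, 1.3]
opening: 0.0336
gripper_force: 0.0
```

Call:
play_rows(slide=[[-0.008,-0.018,0],[0,0,0],[0,0,0],[0,0,0],[0,0,0],[0,0,0],[0,0,0],[0,0,0]], twist=[[0,0,0],[0,0,0],[0,0,0],[0,0,0],[0,0,0],[0,0,0],[0,0,0],[0,0,0]])

```text
t: 4.95
tool_pos: [0.4355, -0.2066, 0.0968]
orientation: [0.695, 3.063, -0.0]
force: [1.5, -1.3, -0.4]
opening: 0.0134
gripper_force: 12.0
```

```bash
python3 - <<'E'
from h import *
s=robot.read_state(); M=R.from_rotvec(s['orientation']).as_matrix()
print(s['opening'],s['gripper_force'],s['force'],s['tool_pos'],np.degrees(np.arctan2(M[1,0],M[0,0])))
E
```

```text
0.013395885192985717 12.000689953565598 [ 1.47240447 -1.34257862 -0.36824058] [ 0.43550113 -0.20657592  0.0968295 ] 154.4236050060578
```

Call:
play_rows(slide=[[-0.001,0.0235,0],[-0.001,0.0235,0],[-0.001,0.0235,0],[-0.001,0.0235,0],[-0.001,0.0235,0],[-0.001,0.0235,0],[-0.001,0.0235,0],[-0.001,0.0235,0]], twist=[[0,0,0.075],[0,0,0.075],[0,0,0.075],[0,0,0.075],[0,0,0.075],[0,0,0.075],[0,0,0.075],[0,0,0.075]])

```text
t: 5.75
tool_pos: [0.4669, -0.173, 0.0968]
orientation: [-1.612, -2.695, 0.001]
force: [-2.3, -1.5, 2.0]
opening: 0.0135
gripper_force: 12.0
```

```bash
python3 - <<'E'
from h import *
s=robot.read_state(); M=R.from_rotvec(s['orientation']).as_matrix()
d=s['tool_pos'][:2]-np.array([.5024,-.2394])
print(s['opening'],s['gripper_force'],s['force'],s['wrist_torque'],s['tool_pos'],np.degrees(np.arctan2(M[1,0],M[0,0])),np.hypot(*d),np.degrees(np.arctan2(d[1],d[0])))
E
```

```text
0.013514883541118771 12.007517963647842 [-2.26300249 -1.52108099  1.9806478 ] [-0.18238203  0.46642917  0.03726401] [ 0.46692775 -0.1730261   0.09676713] 118.23692464431456 0.0752580586668814 118.12141862943794
```

Call:
play_rows(slide=[[-0.001,0.022,0],[-0.001,0.022,0],[-0.001,0.022,0],[-0.001,0.022,0],[-0.001,0.022,0],[-0.001,0.022,0],[-0.001,0.022,0],[0,0.011,0]], twist=[[0,0,0.07],[0,0,0.07],[0,0,0.07],[0,0,0.07],[0,0,0.07],[0,0,0.07],[0,0,0.07],[0,0,0.035]])

```text
t: 6.55
tool_pos: [0.5069, -0.1639, 0.0967]
orientation: [-2.282, -2.157, 0.001]
force: [-2.9, 1.6, 3.6]
opening: 0.0137
gripper_force: 12.0
```

Call:
play_rows(slide=[[0,0.005,0],[0,0.005,0],[0,0.005,0],[0,0.005,0],[0,0.005,0],[0,0,0],[0,0,0],[0,0,0]], twist=[[0,0,0.016],[0,0,0.016],[0,0,0.016],[0,0,0.016],[0,0,0.016],[0,0,0],[0,0,0],[0,0,0]])

```text
t: 7.35
tool_pos: [0.5127, -0.1645, 0.0967]
orientation: [-2.368, -2.062, 0.001]
force: [-5.9, 4.4, 6.7]
opening: 0.0135
gripper_force: 12.0
```

```bash
cat > st.py <<'E'
from h import *
s=robot.read_state(); M=R.from_rotvec(s['orientation']).as_matrix()
d=s['tool_pos'][:2]-np.array([.5024,-.2394])
print(s['t'],s['opening'],s['gripper_force'],s['force'],s['wrist_torque'],s['tool_pos'],np.degrees(np.arctan2(M[1,0],M[0,0])),np.hypot(*d),np.degrees(np.arctan2(d[1],d[0])))
E
python3 st.py
```

```text
7.35 0.01347832704073063 12.001394033432007 [-5.92703897  4.41128655  6.70203328] [ 0.75382587  1.22431353 -0.04196842] [ 0.51273748 -0.16452099  0.09667042] 82.10688205432481 0.07558921782368244 82.13967240489949
```

Call:
play_rows(slide=[[0,0.005,0],[0,0.005,0],[0,0.005,0],[0,0,0],[0,0,0],[0,0,0],[0,0,0],[0,0,0]], twist=[[0,0,0.016],[0,0,0.016],[0,0,0.016],[0,0,0],[0,0,0],[0,0,0],[0,0,0],[0,0,0]])

```text
t: 8.15
tool_pos: [0.5129, -0.1651, 0.0958]
orientation: [-2.415, -1.998, 0.01]
force: [-21.5, 3.7, 12.8]
opening: 0.0138
gripper_force: 12.0
```

```bash
python3 st.py
```

```text
8.15 0.013819877504095789 11.99828077107668 [-21.4645002    3.74735993  12.80674761] [0.75573593 4.09628565 0.05013978] [ 0.51287881 -0.16505158  0.09581731] 79.21379876278368 0.07508323812883065 81.97746727160273
```

The lever is at its stop: the force rose to about 21 N with no further travel. Releasing and lifting.

Call:
play_rows(slide=[[0,0,0],[0,0,0],[0,0,0],[0,0,0],[0,0,0],[0,0,0],[0,0,0],[0,0,0]], twist=[[0,0,0],[0,0,0],[0,0,0],[0,0,0],[0,0,0],[0,0,0],[0,0,0],[0,0,0]], fingers=-1)

```text
t: 8.95
tool_pos: [0.5173, -0.1655, 0.0968]
orientation: [2.42, 2.003, 0.0]
force: [-0.2, -0.4, 0.3]
opening: 0.0737
gripper_force: 0.0
```

Call:
play_rows(slide=[[0,0,-0.03],[0,0,-0.06],[0,0,-0.08],[0,0,-0.1],[0,0,-0.1],[0,0,-0.1],[0,0,-0.06],[0,0,-0.03]], twist=[[0,0,0],[0,0,0],[0,0,0],[0,0,0],[0,0,0],[0,0,0],[0,0,0],[0,0,0]])

```text
t: 9.75
tool_pos: [0.5182, -0.1659, 0.2396]
orientation: [2.417, 2.001, 0.003]
force: [0.2, -0.0, -0.4]
opening: 0.093
gripper_force: 0.0
```

```bash
python3 - <<'E'
from h import *
snap('wrist','w2'); snap('scene','s2'); P,p=cloud('w2')
z=P[...,2]; near=np.hypot(P[...,0]-.505,P[...,1]+.2385)<.125
Q=P[near&(z>.121)&(z<.135)]
print(len(Q),cv2.minAreaRect(Q[:,:2].astype(np.float32)*1000), robot.read_state()['force'])
E
```

```text
708 ((509.13250732421875, -190.7978515625), (107.27432250976562, 14.206554412841797), 82.56085968017578) [ 0.66880246 -0.61963671 -0.43524286]
```

View pics/w2.png

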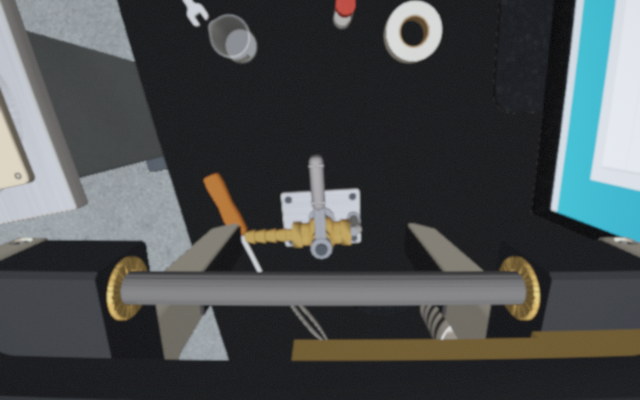

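View pics/s2.png

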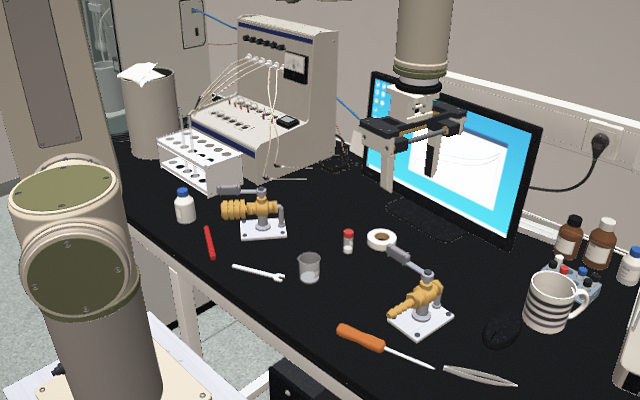

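The wrist view shows the supply lever, (316,160)–(321,250), square across its pipe, (245,238)–(355,232). In the scene view the vent lever at (240,190) hasn't moved, and the gripper is clear.

```bash
python3 -c "
from plant import robot
print(robot.close_job())"
```

```text
the job is handed in; nothing more can be done
None
```

The supply valve's lever is shut at its stop, square across its pipe; the vent lever was left as it was, the gripper let go and is clear, and the job is handed in after about 10 s.

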